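# Hold the balcony planter's spring latch open with its key

### The job

Take the key out of the wooden block and push it fully home into the lock of the spring latch on the planter's lid; the wafers inside are sticky, so jiggle the key a little if it hangs. Then turn it a quarter turn clockwise, so that the bolt is drawn back out of its keeper and I can lift the watering flap. The latch springs shut when let go, so finish still gripping the key and holding it turned, and leave the other things on the lid where they are.

Things in the scene. Friction and masses are not known exactly. Their poses are not given: they have to be found in the camera images.
- planter: Rusted green steel planter box, 300 mm (x) by 920 mm (y), 130 mm high, with a fitted plywood lid flush on top that is the bench; fixed. Origin at the centre of its underside, z up: the lid's top is 130 mm above it. All other things stand on the lid; a low clip with a chopstick is fixed at its near edge.
- block: Pale beech key block, 70 mm (x) by 46 mm (y) by 36 mm high, screwed to the lid. Origin at the centre of its underside. A slot 13 mm (along x) by 6 mm, 33 mm deep, in the middle of its top holds the key upright, blade down.
- key: The only key; it stands loosely in the block's slot, blade down. Origin: centre of the underside of its round steel collar (20 mm across, 6 mm high), which rests on the block. z points up to the bow, x along the blade's width, y through its thickness. Both edges of the blade are alike, so it fits either way round. About 35 g.
- key_bow (a point): Middle of the key's black plastic bow, 24 mm above the key's origin, same axes. The bow is 32 mm wide (x), 10 mm thick (y) and 36 mm high, from 6 to 42 mm above the key's origin, with flat faces: pinch it across its thickness (y) from above.
- key_tip (a point): Tip of the key's steel blade, 30 mm below the key's origin, same axes. The blade is 10 mm wide (x) and 3 mm thick (y); its last 8 mm taper to 2.4 mm wide and 2.2 mm thick.
- latch: Spring latch on the lid. Origin on the lid's top, below the lock's axis; x points to the bolt and its keeper on the far flap. Aluminium case from -57 to 43 mm in x, 34 mm each way in y, 28 mm high. On it a fixed steel ring 39 mm across, up to 44 mm, holds the brass plug, 22 mm across, with the keyway; the keeper beyond the case is 28 mm high.
- lock_face (a point): Centre of the plug's face, 44 mm above the lid. Axes as the latch case's, z up; it does not turn with the key. At rest the keyway runs along y: 11.5 mm (y) by 4.5 mm (x), over 30 mm deep, its long sides flared to about 8.5 mm apart in the top 3 mm. Fully home, the key's collar rests on the plug: the key's origin is at this point and the key upright.
- plug (a joint): Angle of the lock's plug, rad: 0 at rest, grows clockwise seen from above, stop at 1.571. A spring resists with 0.03 to 0.12 N m and turns it back when let go; the key has up to 0.2 rad of play in it. Locked until the key is within 4 mm of home. Two sticky sprung wafers, 9 and 20 mm down, press on the blade's edges: the key needs pushes of about 10 to 20 N, less if jiggled.
- bolt (a joint): How far the steel bolt (18 mm wide) is drawn back into the latch case, in m: 0 thrown into the keeper, 0.012 fully drawn back at the quarter turn, in proportion to the plug's angle. Only the plug moves it.
- dish: Bystander: white ceramic moss dish, empty, 92 mm across and 26 mm high; origin at the centre of its underside.
- tamper: Bystander: standing soil tamper, grey silicone foot 44 mm across and wooden knob, 63 mm high; origin at the centre of its underside.
- roothook: Bystander: root hook lying flat, stainless hook on a dark wooden handle, about 180 mm long (its x) and 12 mm high; origin on the underside, 60 mm from the middle of the handle towards the hook.
- tray: Bystander: black plastic tray 200 mm (x) by 135 mm (y), 24 mm high, with six small pots 54 mm high; origin at the centre of its underside.
Not all that is in view belongs to the job. Of the things shaped like the key, the black one is meant.

How it is judged (in metres and radians):
On the way, in this order (a step that is already met when the one before it is completed fails the run):
1. the key is lifted clear of the block (z of key in the frame of block above 0.07 m and contact force between key and the fingers above 0.5 N), for 0.1 s.
2. the key is fully home in the lock, not yet turned (horizontal distance between key and lock_face below 0.003 m and z of key in the frame of lock_face below 0.004 m and angle between key's own z axis and vertical below 0.1 rad and value of joint plug below 0.35 rad), for 0.05 s.
At the end, for the whole second after the job is handed in: The key is fully home in the lock (within 4 mm of its seat in height, 3 mm sideways and 0.1 rad of upright), the plug is held turned at least 1.25 rad of its 1.571 rad, the bolt is drawn back at least 9.5 of its 12 mm, and the gripper is still holding the key (at least 1 N) (value of joint plug above 1.25 rad and value of joint bolt above 0.0095 m and horizontal distance between key and lock_face below 0.003 m and z of key in the frame of lock_face below 0.004 m and angle between key's own z axis and vertical below 0.1 rad and contact force between key and the fingers above 1 N); the arm keeps its last pose, push and grip.
It fails at once if the dish is moved more than 20 mm (distance of dish from where it was at the start of the episode above 0.02 m).
It fails at once if the tamper is moved more than 20 mm (distance of tamper from where it was at the start of the episode above 0.02 m).
It fails at once if the root hook is moved more than 20 mm (distance of roothook from where it was at the start of the episode above 0.02 m).
It fails at once if the tray of pots is moved more than 20 mm (distance of tray from where it was at the start of the episode above 0.02 m).
It also fails if it takes over 54 s, if anything falls off the work surface, if the arm or the gripper's body presses on something with over 40 N, if the wrist force passes 120 N, or if a joint passes its speed limit or range.

### The arm

A 6-joint arm with a two-finger parallel gripper is mounted at the origin on the work surface. World frame = base frame: x ahead of the robot, y to its left, z up, the work surface at z = 0. Lengths are in mm, angles in rad, forces in N, time in s.
With the tool pointing down it reaches from about 350 to 875 mm from the base axis. Payload 4.2 kg.
Tool frame: the origin (TCP) lies midway between the tips of the shut fingers; the grasp point (between the pads) lies 19 mm behind it; z points along the fingers, y is the direction in which the jaws open and shut (so a half turn about z gives the same grasp; the last joint's range is limited). The gripper opens to 85 mm and grips with 20 to 120 N. Pads are 22 mm wide; open, the fingers measure 114 mm over their backs; the gripper's body (76 mm by 85 mm) begins 54 mm behind the grasp point. The pads swing forward as they close: fully open they stand 13 mm farther back than shut.
Start: joints at [-0.971, 0.385, 0.008, 0, -1.194, -0.259], TCP at [208.915, -589.028, 200.412] pointing down, gripper open.
Joint ranges: [-3.14, 3.14], [-1.21, 2.06], [-1.07, 1.41], [-3.16, 2.05], [-2.99, -0.16], [-3.1, 3.1]. Speed limits (rad/s): [2.79, 2.79, 3.14, 3.14, 3.14, 3.14].

### API

Orientations are given as a unit quaternion [x, y, z, w].
In Python, from bench import arm, eyes, nets gives the robot as it stands.
- The arm moves only by the tool jog_arm, never from a script. Its argument "rows" is a list of rows, each a list of 3 entries, a list of its own where there are three numbers: the shift along the tool's x, y, z in cm, then the turn, a rotation vector about the tool's x, y, z in degrees, then the finger opening in cm, from 0 to 8.54. In form: [[[x, y, z], [ax, ay, az], jaw], ...]. A call has 1 to 10 rows; each row shifts and turns the commanded pose from where the row before left it, along the tool's axes as they then stand; what a row does not reach is not made up. A row lasts 1/8 s, in which the tool goes at most 62.5 mm and 10.7 degrees, less where a joint would pass 70% of its speed; a pose out of reach is approached as far as the arm can. A call with a gripper value outside its range is refused whole. The fingers move at their own pace and stop on an object; the grip force is fixed at half the most. Time passes only in rows, so rows that do not move let the fingers close. It gives the time, the measured TCP pose, the force and the opening at its end, in the units of the state.
- arm.read_state(): the state, without advancing time (a new reading comes with each control period).
- eyes.get_image(name): name is "side" or "top" or "wrist"; returns the picture (420x560x3 uint8, red, green, blue); there is no depth.
- eyes.camera_model(name): a dict with "K" (3x3 intrinsics, pixels), "k1" (the pictures are not rectified: a ray, as slopes to the right and down, at radius r is drawn at 1 + k1 r^2 times it, then the intrinsics apply), "rvec" (rotation vector, rad) and "tvec" (3), from world to camera coordinates, as OpenCV has them. Camera axes: x right, y down, z forward; pixel columns grow to the right and rows downward; lengths in mm; the calibration is good to about 2 mm. A picture is of the moment at which its call begins: read the wrist's pose just before it. camera_model takes no time and is no camera call; for the wrist camera it gives the pose at the moment of the call.
- arm.job_done(): hands the job in, once; it reports no verdict.
Trained networks look in the newest picture that a camera, given by its name, has taken for a name from the list of things; names that differ only in an ending like _2 or _b are one class to them, and where a whole thing is asked for, a point or a joint stands for the part that bears it (a point fixed in the world has none). Each returns a list of dicts, best first, with "conf" (0 to 1); they miss things now and then, are a little off and sometimes report something else, mostly with a low value. They report only what shows in the picture. A call takes as long as a camera call. They do not tell look-alikes from the thing itself.
- nets.boxes_of(camera, name): "position" ([column, row] as shares, 0 to 1, of the picture: columns of its width, rows of its height, amid what is visible of it).
The state is a dict: "clock": time; "joints": joint angles; "joint_vel": joint speeds; "joint_efforts": joint torques, N m; "position": TCP position; "ee_rot": TCP orientation; "contact_force": force on the tool from outside, world axes, zero at the start; "wrist_torque": the same for the moment, N m; "gripper_width": finger opening in mm.
Only numpy, scipy, OpenCV 4.12 (cv2) and the standard library are available. Lean on these libraries where they do the work, as an engineer would, in place of code of your own. Each camera call takes 0.05 s, during which the arm holds its last target.

## Working session

There is one attempt and no reset: what is moved stays moved. The work goes in short steps, Python scripts to look and compute and a tool call to move; the robot and the scene stay as the last step left them, time stands still between calls to the robot, and variables do not carry over. Pictures are saved under pics/ and viewed, and the job is handed in when it is done.

Besides the shell and the picture viewer there is one more tool, called after ">>>" as name(argument=value, ...), one argument or row to a line, values as JSON. jog_arm: Moves the arm, as the interface text tells. Its arguments: {"type":"object","properties":{"rows":{"type":"array","items":{"type":"array"}}},"required":["rows"]}

```bash
mkdir -p pics; ls; python3 - <<'E'
from bench import arm, eyes, nets
import cv2
s=arm.read_state(); print(s)
for c in ("side","top","wrist"):
    im=eyes.get_image(c); cv2.imwrite(f"pics/a_{c}.png",im[:,:,::-1])
    print(c,eyes.camera_model(c))
    for n in ("key","key_bow","block","latch","lock_face"):
        try: print(c,n,[(round(d["conf"],2),[round(d["position"][0]*560),round(d["position"][1]*420)]) for d in nets.boxes_of(c,n)][:4])
        except Exception as e: print(n,e)
E
```

```text
pics
{'clock': 0.0, 'joints': array([-9.71360599e-01,  3.85566895e-01,  6.60089028e-03, -4.90718868e-04,
       -1.19397934e+00, -2.58618397e-01]), 'joint_vel': array([ 0.00041703,  0.00036929, -0.00037491,  0.00061892, -0.00108277,
       -0.00049547]), 'joint_efforts': array([ 1.55040085e-03, -3.92290378e+01,  1.88398844e+01,  4.18625504e+00,
       -4.73351523e-03,  4.24744783e-06]), 'position': array([ 208.71413762, -588.42512343,  199.30687852]), 'ee_rot': array([-1.69495789e-01,  9.85530299e-01,  1.07199396e-03, -2.39601597e-04]), 'contact_force': array([0.28254989, 0.74203291, 1.20764557]), 'wrist_torque': array([-0.00746851, -0.02564534, -0.00186727]), 'gripper_width': 85.63340107125542}
side {'K': array([[423.81943306,   0.        , 281.03384976],
       [  0.        , 423.81943306, 207.17128704],
       [  0.        ,   0.        ,   1.        ]]), 'k1': -0.11419184998724802, 'rvec': array([ 2.19526601, -0.12609199,  0.05782745]), 'tvec': array([-548.09986086,   84.79333339, 1394.98259815])}
side key [(0.83, [341, 360]), (0.7, [303, 236]), (0.62, [232, 376]), (0.61, [290, 3
[... 556 characters left out ...]
14]), (0.52, [427, 176])]
top key_bow [(0.72, [431, 218]), (0.53, [365, 184]), (0.52, [438, 262]), (0.51, [428, 176])]
top block [(0.92, [359, 186]), (0.59, [363, 181])]
top latch [(0.75, [231, 171])]
top lock_face [(0.94, [230, 175])]
wrist {'K': array([[294.04138372,   0.        , 275.36415129],
       [  0.        , 294.04138372, 214.39371292],
       [  0.        ,   0.        ,   1.        ]]), 'k1': 0.003558328547995786, 'rvec': array([-1.68593716, -2.38795992, -0.39785111]), 'tvec': array([626.50061233, -42.23293043, 379.91438979])}
wrist key [(0.89, [246, 290]), (0.84, [230, 363])]
wrist key_bow [(0.63, [232, 362]), (0.61, [246, 291])]
wrist block []
wrist latch []
wrist lock_face []
```

View pics/a_side.png

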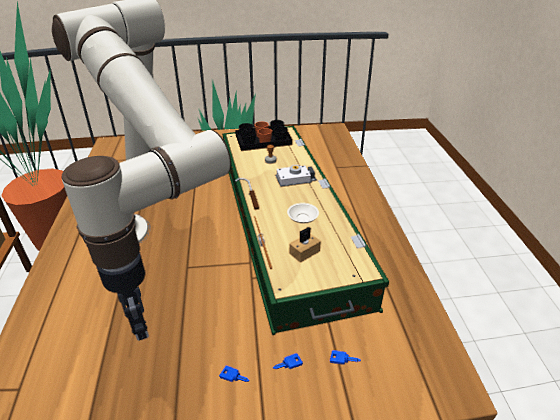

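View pics/a_top.png

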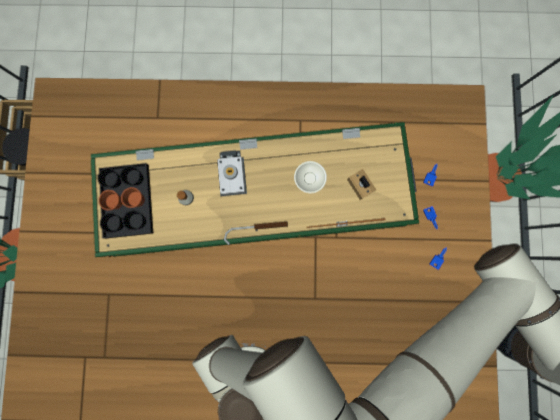

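View pics/a_wrist.png

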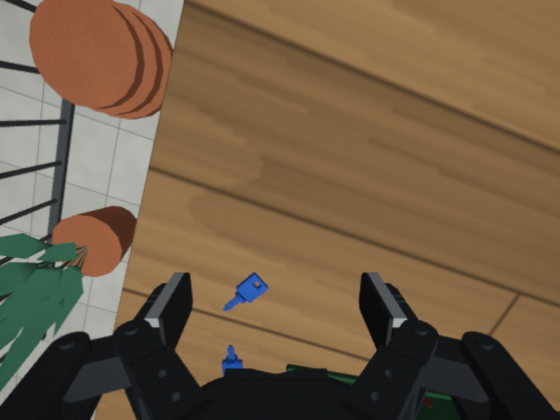

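```bash
cat > h.py <<'E'
import numpy as np, cv2
from scipy.spatial.transform import Rotation as R
from scipy.optimize import least_squares
def ray(m,uv):
    K=m["K"]; d=np.array([(uv[0]-K[0,2])/K[0,0],(uv[1]-K[1,2])/K[1,1]])
    s=d.copy()
    for _ in range(30): s=d/(1+m["k1"]*(s@s))
    Rm=R.from_rotvec(m["rvec"]).as_matrix()
    o=-Rm.T@m["tvec"]; v=Rm.T@np.array([s[0],s[1],1]); return o,v
def onz(m,uv,z):
    o,v=ray(m,uv); return o+v*(z-o[2])/v[2]
def proj(m,P):
    P=np.atleast_2d(P).astype(float); Rm=R.from_rotvec(m["rvec"]).as_matrix()
    c=P@Rm.T+m["tvec"]; s=c[:,:2]/c[:,2:]; s=s*(1+m["k1"]*(s**2).sum(1,keepdims=True))
    return s@m["K"][:2,:2].T+m["K"][:2,2]
def tri(obs):
    A=np.zeros((3,3));b=np.zeros(3)
    for m,uv in obs:
        o,v=ray(m,uv); v=v/np.linalg.norm(v); P=np.eye(3)-np.outer(v,v); A+=P;b+=P@o
    return np.linalg.solve(A,b)
def plan(s,target,yaw_y=None):
    """shift in tool axes (cm) to bring TCP to target from state s"""
    Rt=R.from_quat(s["ee_rot"]); return Rt.inv().apply(np.array(target)-s["position"])/10
E
python3 - <<'E'
from h import *
from bench import eyes,arm
T=eyes.camera_model("top");S=eyes.camera_model("side")
print("block tri",tri([(T,(363,182)),(S,(304,236))]))
for n,uv,z in [("keytop",(364,182),190),("lock",(230.5,173),174),("dish",(310,177),156),("pcorn",(404,124),130),("pc",(417,222),130),("pc",(97,256),130),("pc",(92,155),130)]:
    print(n,onz(T,uv,z).round(1))
print(onz(S,(295,171),174),onz(S,(304,236),195))
from scipy.spatial.transform import Rotation as R
print(R.from_quat(arm.read_state()["ee_rot"]).as_matrix().round(3))
m=eyes.camera_model("wrist");Rm=R.from_rotvec(m["rvec"]).as_matrix();print(-Rm.T@m["tvec"],Rm)
for c in("top","side"):
    im=cv2.imread(f"pics/a_{c}.png")
    b=[(335,155),(205,140)] if c=="top" else [(285,215),(270,155)]
    o=[cv2.resize(im[y:y+60,x:x+60],None,fx=6,fy=6,interpolation=cv2.INTER_CUBIC) for x,y in b]
    cv2.imwrite(f"pics/a_z{c}.png",np.hstack(o))
E
```

```text
block tri [ 577.59251101 -306.74601926  184.32452698]
keytop [ 576.8 -308.3  190. ]
lock [598.   55.5 174. ]
dish [ 594.4 -164.7  156. ]
pcorn [ 761.5 -438.4  130. ]
pc [ 476.1 -469.8  130. ]
pc [362.8 429.3 130. ]
pc [652.6 466.3 130. ]
[601.69909394  33.11888601 174.        ] [ 575.08911771 -319.39976691  195.        ]
[[-0.942 -0.334  0.   ]
 [-0.334  0.942 -0.   ]
 [-0.    -0.    -1.   ]]
[ 130.63612048 -617.9032436   373.83971876] [[-0.33449943  0.94239501 -0.00132997]
 [ 0.89106235  0.3167379   0.32509229]
 [ 0.3067866   0.1075581  -0.94568136]]
```

```bash
python3 -c "
import cv2,numpy as np
cv2.imwrite('pics/a_zz.png',cv2.resize(np.vstack([cv2.imread('pics/a_ztop.png'),cv2.imread('pics/a_zside.png')]),(600,600)))"
```

```text
(no output)
```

View pics/a_zz.png

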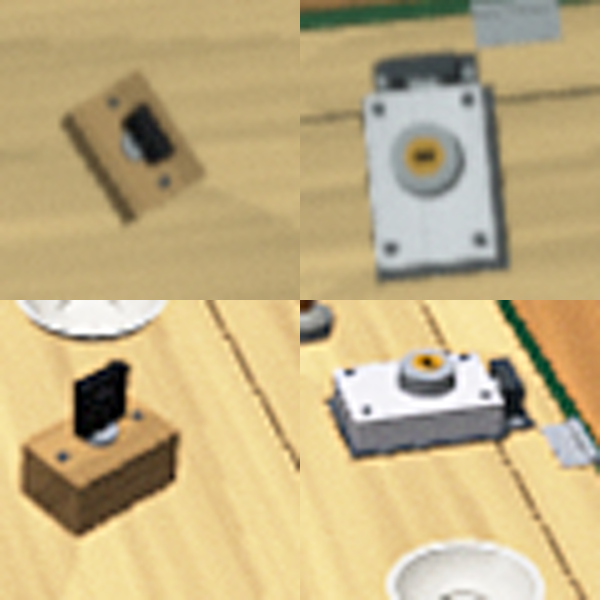

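>>> jog_arm(
  rows=[
    [[-4.4,1.4,-1.4],[0,0,0],8.5],
    [[-4.4,1.4,-1.4],[0,0,0],8.5],
    [[-4.4,1.4,-1.4],[0,0,0],8.5],
    [[-4.4,1.4,-1.4],[0,0,0],8.5],
    [[-4.4,1.4,-1.4],[0,0,0],8.5],
    [[-4.4,1.4,-1.4],[0,0,0],8.5],
    [[-4.4,1.4,-1.4],[0,0,0],8.5],
    [[-4.4,1.4,-1.4],[0,0,0],8.5],
    [[-4.4,1.4,-1.4],[0,0,-6],8.5],
    [[-4.4,1.4,-1.4],[0,0,-7],8.5],
  ],
)

```text
clock: 2.15
position: [574.8, -305.3, 340.7]
ee_rot: [-0.282, 0.959, 0.0, -0.0]
contact_force: [-0.0, -0.7, -0.6]
gripper_width: 85.1
```

>>> jog_arm(
  rows=[
    [[0,0,0],[0,0,0],8.5],
    [[0,0,0],[0,0,0],8.5],
  ],
)

```text
clock: 2.4
position: [573.4, -306.2, 340.0]
ee_rot: [-0.28, 0.96, 0.0, -0.0]
contact_force: [-0.0, 0.8, -0.5]
gripper_width: 85.1
```

```bash
python3 - <<'E'
from h import *
from bench import eyes,arm,nets
s=arm.read_state();print(s["clock"],s["position"],s["joints"].round(3),R.from_quat(s["ee_rot"]).as_matrix().round(3))
im=eyes.get_image("wrist")[:,:,::-1];m=eyes.camera_model("wrist");cv2.imwrite("pics/b.png",im)
np.savez("b.npz",**m)
print([(d["conf"],d["position"][0]*560,d["position"][1]*420) for d in nets.boxes_of("wrist","key")])
print(proj(m,[577,-307,190]))
E
```

```text
2.4 [ 573.44404997 -306.24434636  340.03503619] [-0.242  0.379  0.339 -0.    -1.532 -0.761] [[-0.843 -0.537 -0.001]
 [-0.537  0.843  0.   ]
 [ 0.001  0.001 -1.   ]]
[(0.95, 123.48, 112.812), (0.81, 156.688, 40.908), (0.75, 271.32, 191.31)]
[[274.50736407 194.30740539]]
```

View pics/b.png

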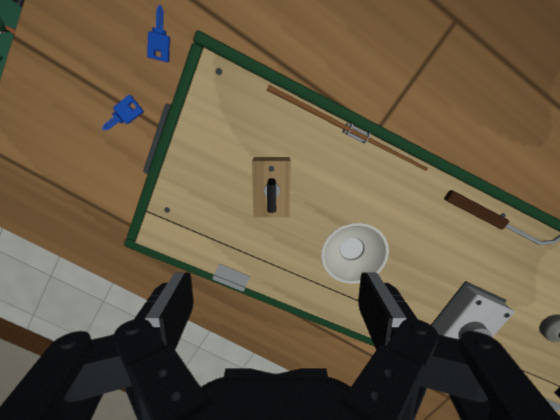

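```bash
python3 - <<'E'
import cv2
im=cv2.imread("pics/b.png")
cv2.imwrite("pics/b2.png",cv2.resize(im[145:235,230:320],None,fx=6.6666,fy=6.6666,interpolation=cv2.INTER_CUBIC))
cv2.imwrite("pics/b3.png",cv2.resize(im[260:390,420:560],None,fx=4,fy=4,interpolation=cv2.INTER_CUBIC))
E
```

```text
(no output)
```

View pics/b2.png

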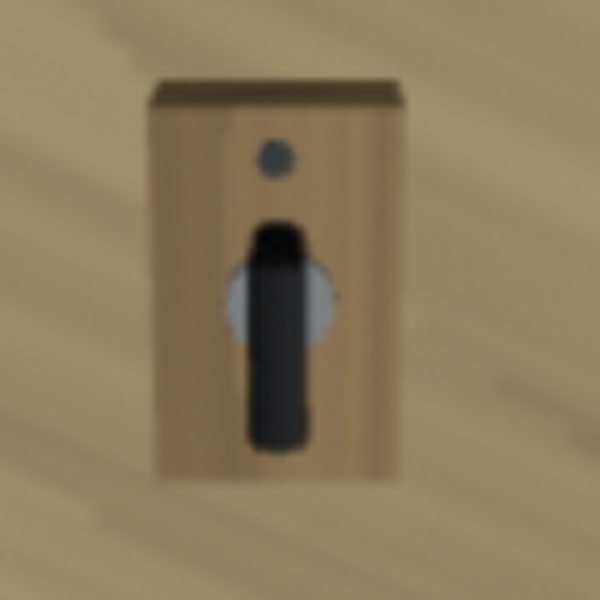

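```bash
python3 - <<'E'
from h import *
m=dict(np.load("b.npz"))
f=lambda u,v,z:onz(m,(230+u/6.6667,145+v/6.6667),z)
c=[f(*p,166) for p in [(148,104),(405,104),(400,482),(156,482)]]
c=np.array(c);print(c.round(1),c.mean(0))
for i in range(4):
    d=c[(i+1)%4]-c[i];print(np.linalg.norm(d).round(1),np.degrees(np.arctan2(d[1],d[0])).round(1))
print("collar",f(280,303,172))
t0=f(278,270,208);t1=f(278,450,208);d=t1-t0;print("bowtop",t0,t1,(t0+t1)/2,np.linalg.norm(d),np.degrees(np.arctan2(d[1],d[0])))
g=lambda u,v,z:onz(m,(420+u/4,260+v/4),z)
E
```

```text
[[ 562.  -347.7  166. ]
 [ 537.7 -309.5  166. ]
 [ 597.2 -271.3  166. ]
 [ 621.8 -310.   166. ]] [ 579.67411744 -309.60115948  166.        ]
45.3 122.5
70.7 32.7
45.9 -57.5
70.7 -147.8
collar [ 578.70021331 -309.54494709  172.        ]
bowtop [ 566.33549033 -317.23283482  208.        ] [ 591.92736536 -301.08546901  208.        ] [ 579.13142785 -309.15915191  208.        ] 30.260229516717096 32.25015241938403
```

>>> jog_arm(
  rows=[
    [[-0.3,-0.6,2],[0,0,0],5],
    [[0,0,5],[0,0,0],5],
    [[0,0,3],[0,0,0],5],
    [[0,0,0],[0,0,0],5],
    [[0,0,0],[0,0,0],5],
  ],
)

```text
clock: 3.12
position: [579.8, -310.9, 242.4]
ee_rot: [-0.28, 0.96, -0.001, 0.001]
contact_force: [0.0, 0.6, 0.5]
gripper_width: 49.9
```

```bash
python3 - <<'E'
from h import *
from bench import eyes,arm,nets
s=arm.read_state();print(s["clock"],s["position"],R.from_quat(s["ee_rot"]).as_matrix().round(3))
im=eyes.get_image("wrist")[:,:,::-1];m=eyes.camera_model("wrist");cv2.imwrite("pics/c.png",im)
np.savez("c.npz",**m)
E
```

```text
3.125 [ 579.7773133  -310.91473114  242.37028776] [[-0.844 -0.537  0.002]
 [-0.537  0.844 -0.002]
 [-0.001 -0.003 -1.   ]]
```

View pics/c.png

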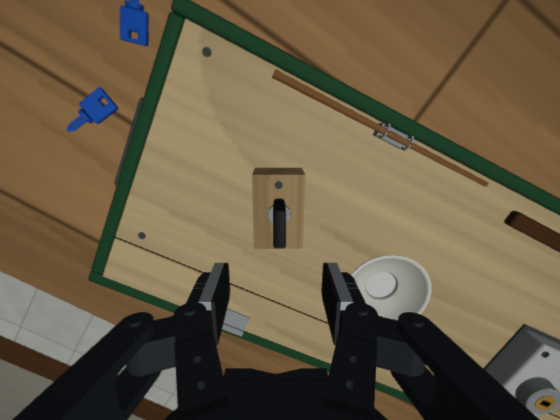

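```bash
python3 - <<'E'
from h import *
m=dict(np.load("c.npz"))
im=cv2.imread("pics/c.png")
cv2.imwrite("pics/c2.png",cv2.resize(im[160:260,230:330],None,fx=6,fy=6,interpolation=cv2.INTER_CUBIC))
c=np.array([onz(m,p,166) for p in [(253,175),(305,175),(303,249),(255,249)]]);print(c.mean(0))
for i in range(2):
    d=c[i+1]-c[i];print(np.linalg.norm(d).round(1),np.degrees(np.arctan2(d[1],d[0])).round(1))
E
```

```text
[ 580.65325499 -308.50080819  166.        ]
44.7 122.6
70.1 32.9
```

View pics/c2.png

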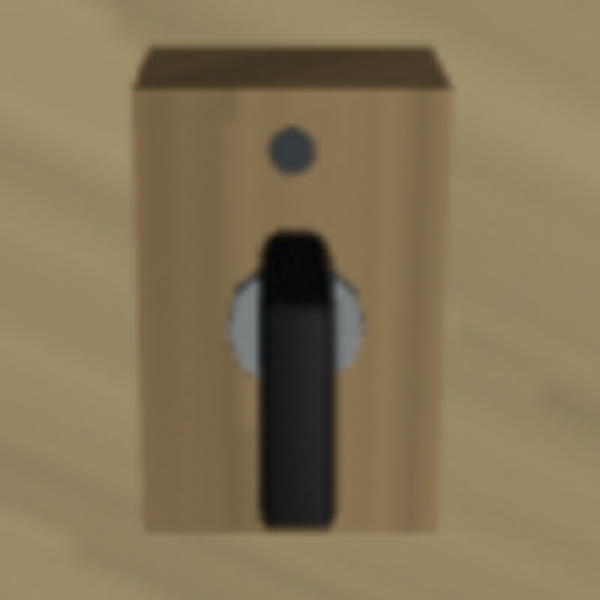

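>>> jog_arm(
  rows=[
    [[-0.2,0.2,2],[0,0,0],4],
    [[0,0,3],[0,0,0],4],
    [[0,0,1.5],[0,0,0],4],
    [[0,0,0],[0,0,0],4],
    [[0,0,0],[0,0,0],0],
    [[0,0,0],[0,0,0],0],
    [[0,0,0],[0,0,0],0],
    [[0,0,0],[0,0,0],0],
  ],
)

```text
clock: 4.18
position: [580.9, -307.3, 177.3]
ee_rot: [-0.28, 0.96, -0.001, 0.001]
contact_force: [-0.1, 2.5, 5.7]
gripper_width: -0.2
```

```bash
python3 - <<'E'
from h import *
from bench import eyes,arm,nets
s=arm.read_state();print(s["clock"],s["position"],s["gripper_width"],s["contact_force"],R.from_quat(s["ee_rot"]).as_matrix().round(3))
im=eyes.get_image("wrist")[:,:,::-1];m=eyes.camera_model("wrist");cv2.imwrite("pics/d.png",im)
np.savez("d.npz",**m)
E
```

```text
4.175 [ 580.91758043 -307.29779544  177.29627647] -0.18397499887865437 [-0.1338019   2.49662835  5.71553237] [[-0.843 -0.538  0.003]
 [-0.538  0.843 -0.001]
 [-0.002 -0.003 -1.   ]]
```

View pics/d.png

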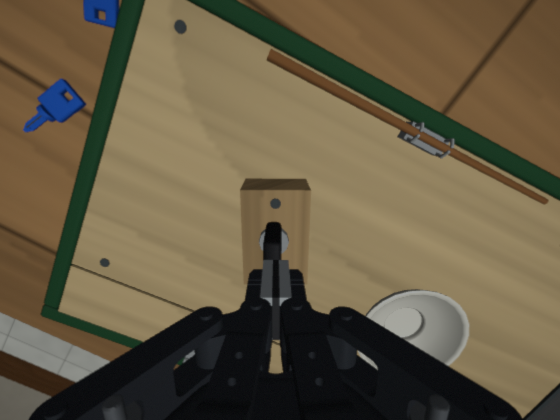

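```bash
python3 - <<'E'
from h import *
m=dict(np.load("d.npz"))
im=cv2.imread("pics/d.png")
cv2.imwrite("pics/d2.png",cv2.resize(im[170:320,200:350],None,fx=4,fy=4,interpolation=cv2.INTER_CUBIC))
print(proj(m,[[580.9,-307.3,177.3],[580.9,-307.3,196],[579.5,-309,172],[579.5,-309,208]]))
E
```

```text
[[277.36380532 249.43323791]
 [277.43501723 263.34801304]
 [276.33171846 243.07573214]
 [276.26142047 270.51857539]]
```

View pics/d2.png

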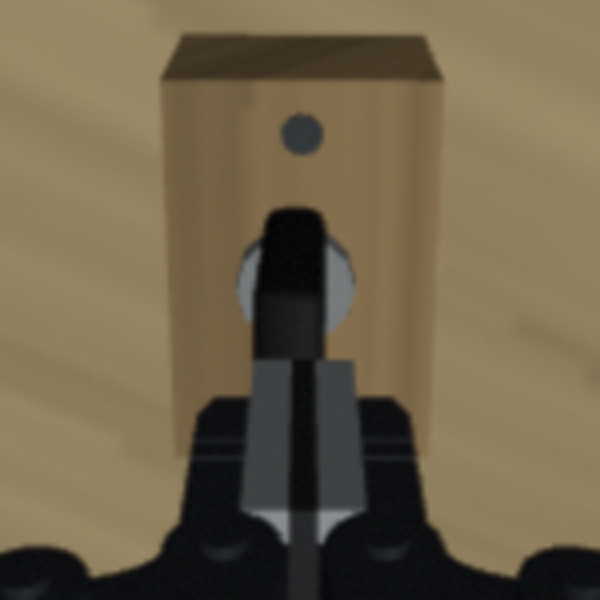

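```bash
python3 - <<'E'
from h import *
from bench import eyes,arm,nets
im=eyes.get_image("side")[:,:,::-1];im2=eyes.get_image("top")[:,:,::-1];m=eyes.camera_model("side")
cv2.imwrite("pics/e.png",np.hstack([cv2.resize(im[180:280,250:360],None,fx=5,fy=5,interpolation=cv2.INTER_CUBIC)]))
print(proj(m,[[580.9,-307.3,177.3],[580.9,-307.3,196]]))
s=arm.read_state();print(s["contact_force"],s["wrist_torque"],s["position"])
E
```

```text
[[305.30491618 238.10989556]
 [305.52130584 232.51435815]]
[-0.90679055  1.76714921  6.07321044] [ 0.44616171  0.13293984 -0.03961929] [ 580.9312567  -307.29295103  177.32984839]
```

View pics/e.png

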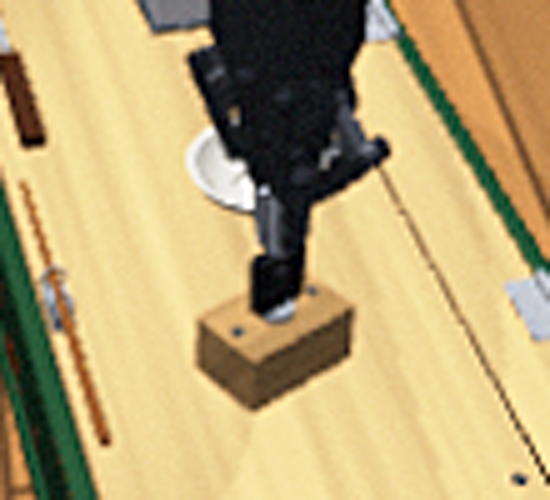

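>>> jog_arm(
  rows=[
    [[0,0,0],[0,0,0],3],
    [[0,0,0],[0,0,0],3],
    [[0,0,0],[0,0,0],3],
  ],
)

```text
clock: 4.7
position: [579.7, -306.9, 174.7]
ee_rot: [-0.28, 0.96, 0.0, -0.0]
contact_force: [0.1, 0.4, 0.3]
gripper_width: 30.0
```

```bash
cat > look.py <<'E'
import sys
from h import *
from bench import eyes,arm,nets
def main(tag,cams,crop=None):
    s=arm.read_state();print(s["clock"],s["position"].round(1),s["gripper_width"].round(1),s["contact_force"].round(1),s["wrist_torque"].round(2),s["joints"].round(3)); print(R.from_quat(s["ee_rot"]).as_matrix().round(3))
    o=[]
    for c in cams:
        im=eyes.get_image(c)[:,:,::-1];m=eyes.camera_model(c);cv2.imwrite(f"pics/{tag}_{c}.png",im);np.savez(f"{tag}_{c}.npz",**m)
        x0,y0,w={"wrist":(200,170,150),"side":(250,170,100),"top":(320,140,90)}[c] if crop is None else crop[c]
        o.append(cv2.resize(im[y0:y0+w,x0:x0+w],(400,400) if len(cams)>1 else (600,600),interpolation=cv2.INTER_CUBIC))
    cv2.imwrite(f"pics/{tag}.png",np.hstack(o))
if __name__=="__main__":main(sys.argv[1],sys.argv[2].split(","))
E
python3 look.py f wrist,side
```

```text
Traceback (most recent call last):
  File "look.py", line 12, in <module>
    if __name__=="__main__":main(sys.argv[1],sys.argv[2].split(","))
                            ~~~~^^^^^^^^^^^^^^^^^^^^^^^^^^^^^^^^^^^^
  File "look.py", line 5, in main
    s=arm.read_state();print(s["clock"],s["position"].round(1),s["gripper_width"].round(1),s["contact_force"].round(1),s["wrist_torque"].round(2),s["joints"].round(3)); print(R.from_quat(s["ee_rot"]).as_matrix().round(3))
                                                               ^^^^^^^^^^^^^^^^^^^^^^^^
AttributeError: 'float' object has no attribute 'round'
```

```bash
sed -i 's/s\["gripper_width"\].round(1)/round(s["gripper_width"],1)/' look.py; python3 look.py f wrist,side
```

```text
4.7 [ 579.7 -306.9  174.7] 30.0 [0.1 0.4 0.3] [ 0.04 -0.03  0.02] [-0.241  0.455  0.054 -0.    -1.171 -0.762]
[[-0.843 -0.537 -0.001]
 [-0.537  0.843  0.001]
 [ 0.001  0.001 -1.   ]]
```

View pics/f.png

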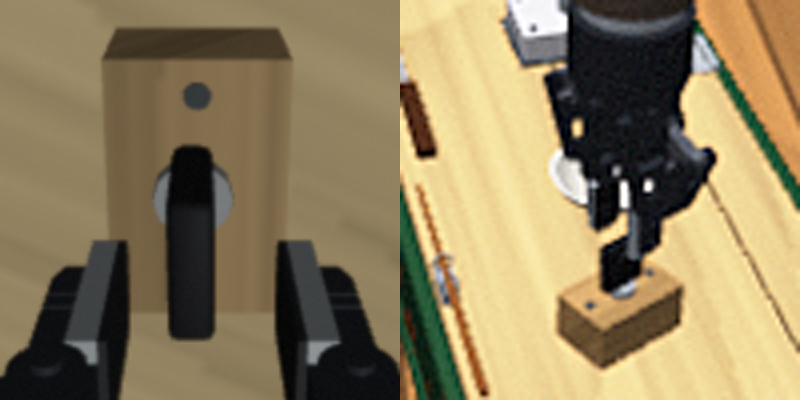

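>>> jog_arm(
  rows=[
    [[0,-0.24,0],[0,0,0],3],
    [[0,0,1],[0,0,0],3],
    [[0,0,1],[0,0,0],3],
    [[0,0,0.6],[0,0,0],3],
    [[0,0,0],[0,0,0],3],
  ],
)

```text
clock: 5.42
position: [580.9, -308.9, 148.4]
ee_rot: [-0.28, 0.96, 0.0, -0.001]
contact_force: [-1.1, -0.7, 1.3]
gripper_width: 30.3
```

```bash
python3 look.py g wrist,side
```

```text
5.425 [ 580.9 -308.9  148.4] 30.3 [-1.1 -0.7  1.3] [-0.01 -0.02 -0.  ] [-0.243  0.478  0.023 -0.    -1.118 -0.76 ]
[[-0.843 -0.538 -0.002]
 [-0.538  0.843  0.   ]
 [ 0.001  0.001 -1.   ]]
```

View pics/g.png

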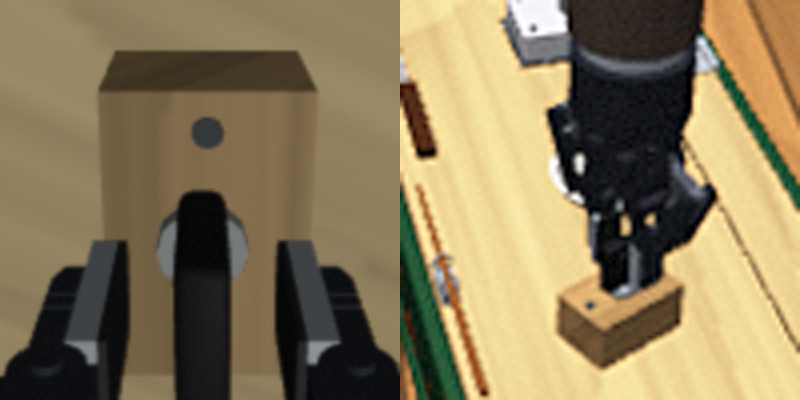

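>>> jog_arm(
  rows=[
    [[0,0,0],[0,0,0],0],
    [[0,0,0],[0,0,0],0],
    [[0,0,0],[0,0,0],0],
    [[0,0,0],[0,0,0],0],
  ],
)

```text
clock: 6.02
position: [581.6, -309.1, 150.0]
ee_rot: [-0.28, 0.96, -0.0, 0.0]
contact_force: [-0.2, 1.3, 2.5]
gripper_width: 8.8
```

```bash
python3 look.py h wrist,side
```

```text
6.025 [ 581.6 -309.1  150. ] 8.8 [-0.2  1.3  2.5] [0.21 0.16 0.01] [-0.243  0.476  0.025  0.    -1.118 -0.76 ]
[[-0.843 -0.538  0.001]
 [-0.538  0.843 -0.   ]
 [-0.001 -0.001 -1.   ]]
```

View pics/h.png

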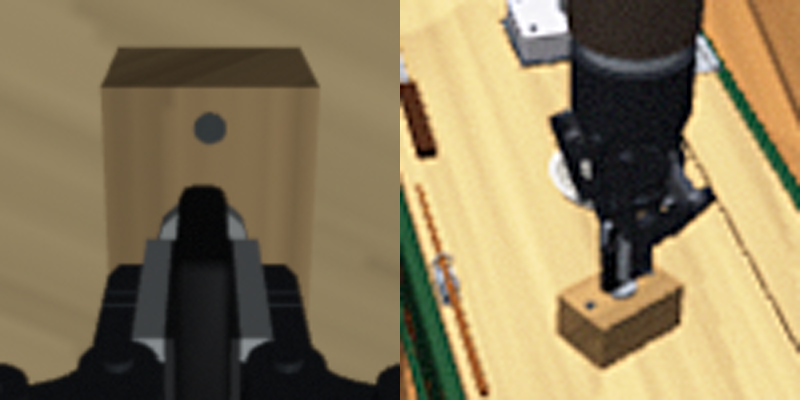

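>>> jog_arm(
  rows=[
    [[0,0,-0.5],[0,0,0],0],
    [[0,0,-1.5],[0,0,0],0],
    [[0,0,-2],[0,0,0],0],
    [[0,0,-3],[0,0,0],0],
    [[0,0,-4],[0,0,0],0],
    [[0,0,0],[0,0,0],0],
    [[0,0,0],[0,0,0],0],
  ],
)

```text
clock: 7.0
position: [581.1, -308.8, 259.5]
ee_rot: [-0.28, 0.96, 0.0, 0.0]
contact_force: [-0.5, -0.2, -1.0]
gripper_width: 8.6
```

```bash
python3 look.py i wrist,side,top; python3 - <<'E'
import cv2
im=cv2.imread("pics/i_wrist.png");cv2.imwrite("pics/i_w2.png",cv2.resize(im[180:340,200:360],(600,600),interpolation=cv2.INTER_CUBIC))
E
```

```text
7.0 [ 581.1 -308.8  259.5] 8.6 [-0.5 -0.2 -1. ] [ 0.01  0.04 -0.07] [-2.430e-01  4.120e-01  1.970e-01 -1.000e-03 -1.356e+00 -7.600e-01]
[[-0.843 -0.538  0.   ]
 [-0.538  0.843  0.001]
 [-0.     0.    -1.   ]]
```

View pics/i_w2.png

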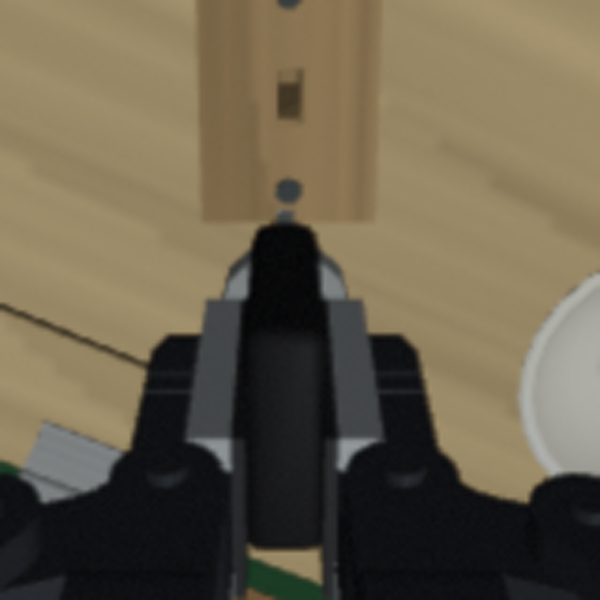

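View pics/i_side.png

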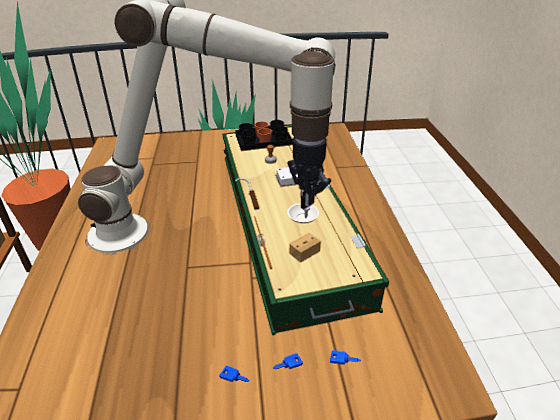

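View pics/i_wrist.png

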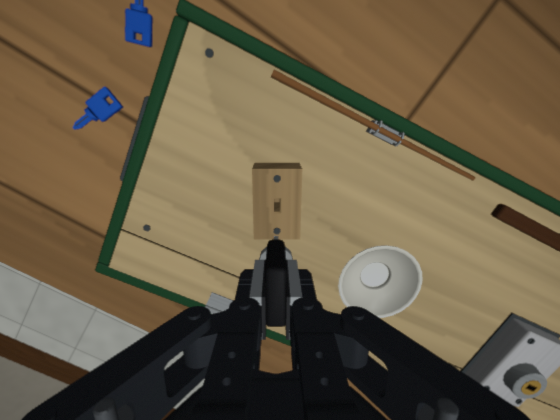

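```bash
python3 - <<'E'
from h import *
m=dict(np.load("i_wrist.npz"));T=None
tip=onz(m,(276.3,237.6),245.5);slot=onz(m,(277.3,205.3),166);print("tip",tip,"slot",slot)
Rt=np.array([[-.843,-.538,0],[-.538,.843,0],[0,0,-1]])
print("tip tool",Rt.T@(tip-[581.1,-308.8,259.5]))
print("slot tool at grasp",Rt.T@(slot-[581.6,-309.1,150]))
from bench import eyes
T=eyes.camera_model("top");f=lambda u,v,z:onz(T,(205+(u-300)/5,140+v/5),z)
c=np.array([f(*p,158) for p in [(364,95),(492,90),(506,265),(378,278)]]);print(c.round(1))
for i in range(4):
    d=c[(i+1)%4]-c[i];print(np.linalg.norm(d).round(1),np.degrees(np.arctan2(d[1],d[0])).round(1))
print("plug",f(425,157,174),"wrist est",onz(m,(530,385),174))
E
```

```text
tip [ 578.88712484 -310.75930928  245.5       ] slot [ 579.2748336 -309.0952428  166.       ]
tip tool [ 2.91956215 -0.46117089 14.        ]
slot tool at grasp [  1.9575559    1.25494984 -16.        ]
[[640.6  95.1 158. ]
 [644.8  23.1 158. ]
 [545.5  12.2 158. ]
 [536.9  83.1 158. ]]
72.0 -86.7
99.8 -173.7
71.5 97.0
104.4 6.6
plug [602.44314472  57.08258926 174.        ] wrist est [603.04080405  52.00775913 174.        ]
```

>>> jog_arm(
  rows=[
    [[-1.5,2.1,0],[0,0,0],0],
    [[-3,4.2,0],[0,0,0],0],
    [[-3,4.2,0],[0,0,0],0],
    [[-3,4.2,0],[0,0,0],0],
    [[-3,4.2,0],[0,0,0],0],
    [[-3,4.2,0],[0,0,0],0],
    [[-3,4.2,0],[0,0,0],0],
    [[-2,2.4,0],[0,0,0],0],
    [[0,0,0],[0,0,-5],0],
    [[0,0,0],[0,0,-9],0],
  ],
)

```text
clock: 8.4
position: [602.5, 57.6, 258.3]
ee_rot: [-0.398, 0.918, 0.0, -0.001]
contact_force: [0.4, -0.7, 0.1]
gripper_width: 8.7
```

>>> jog_arm(
  rows=[
    [[0,0,0],[0,0,-10],0],
    [[0,0,0],[0,0,-10],0],
    [[0,0,0],[0,0,-10],0],
    [[0,0,0],[0,0,-10],0],
    [[0,0,0],[0,0,-10],0],
    [[0,0,0],[0,0,0],0],
    [[0,0,0],[0,0,0],0],
  ],
)

```text
clock: 9.28
position: [602.8, 56.9, 258.9]
ee_rot: [0.745, -0.667, -0.0, 0.0]
contact_force: [-0.0, -0.4, 0.1]
gripper_width: 8.6
```

```bash
python3 look.py j wrist; python3 - <<'E'
import cv2
im=cv2.imread("pics/j_wrist.png");cv2.imwrite("pics/j_w2.png",cv2.resize(im[140:340,180:380],(600,600),interpolation=cv2.INTER_CUBIC))
E
```

```text
9.275 [602.8  56.9 258.9] 8.6 [-0.  -0.4  0.1] [-0.01 -0.   -0.05] [ 0.361  0.319  0.056 -0.    -1.309 -0.25 ]
[[ 0.111 -0.994 -0.001]
 [-0.994 -0.111 -0.   ]
 [ 0.     0.001 -1.   ]]
```

View pics/j_w2.png

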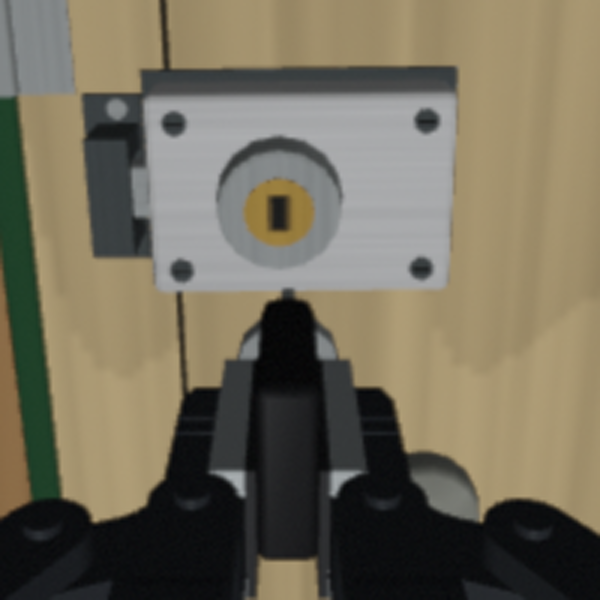

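```bash
python3 - <<'E'
from h import *
m=dict(np.load("j_wrist.npz"))
f=lambda u,v,z:onz(m,(180+u/3,140+v/3),z)
Rt=np.array([[.111,-.994,0],[-.994,-.111,0],[0,0,-1]])
p=np.array([602.8,56.9,258.9]);
k=f(279,212.5,174);t=f(288,291,245);print(k,t,Rt.T@(k-p),Rt.T@(t-p))
for q in [(145,96),(457,95),(448,291),(160,290)]:print(f(*q,158).round(1))
E
```

```text
[605.59611491  57.46023458 174.        ] [603.41916683  52.96210186 245.        ] [-0.24650441 -2.84152426 84.9       ] [ 3.98299827 -0.17834513 13.9       ]
[651.1  29.2 158. ]
[554.   17.9 158. ]
[545.4  84.  158. ]
[642.1  94.6 158. ]
```

>>> jog_arm(
  rows=[
    [[-0.4,-0.27,1],[0,0,0],0],
    [[0,0,2],[0,0,0],0],
    [[0,0,2],[0,0,0],0],
    [[0,0,1],[0,0,0],0],
    [[0,0,0],[0,0,0],0],
    [[0,0,0],[0,0,0],0],
  ],
)

```text
clock: 10.07
position: [605.8, 61.4, 200.2]
ee_rot: [0.746, -0.666, 0.001, -0.001]
contact_force: [-0.7, -1.4, -0.0]
gripper_width: 8.9
```

```bash
python3 look.py k wrist; python3 - <<'E'
import cv2
im=cv2.imread("pics/k_wrist.png");cv2.imwrite("pics/k_w2.png",cv2.resize(im[200:290,235:325],(600,600),interpolation=cv2.INTER_CUBIC))
E
```

```text
10.075 [605.8  61.4 200.2] 8.9 [-0.7 -1.4 -0. ] [ 0.01 -0.01  0.01] [ 0.367  0.357 -0.036  0.    -1.177 -0.253]
[[ 0.114 -0.994  0.002]
 [-0.994 -0.114  0.   ]
 [-0.    -0.002 -1.   ]]
```

View pics/k_w2.png

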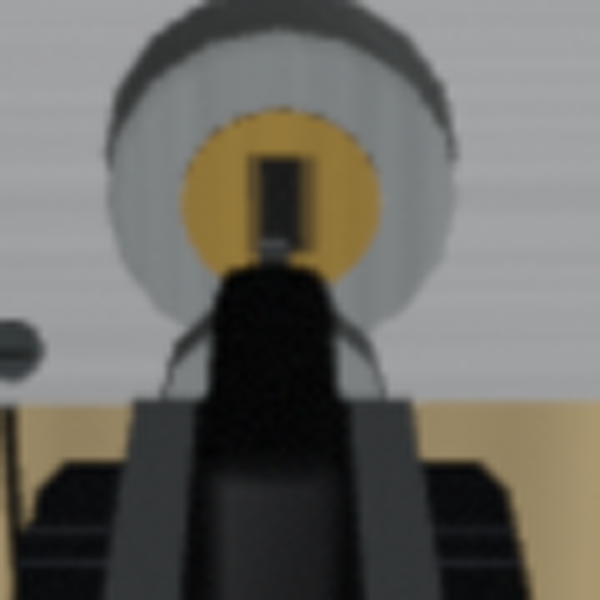

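```bash
python3 - <<'E'
from h import *
m=dict(np.load("k_wrist.npz"))
f=lambda u,v,z:onz(m,(235+u/6.6667,200+v/6.6667),z)
Rt=np.array([[.114,-.994,0],[-.994,-.114,0],[0,0,-1]])
p=np.array([605.8,61.4,200.2]);
k=f(281,202,174)
print(k,Rt.T@(k-p))
for z in (184,186,188):
  t=f(274,241,z); print(Rt.T@(t-p))
# ring
print([ (Rt.T@(f(*q,174)-p)).round(1) for q in [(108,200),(456,200),(282,30)]])
E
```

```text
[605.5781888  57.3134753 174.       ] [ 4.03671908  0.68634415 26.2       ]
[ 3.66106725 -0.07454802 16.2       ]
[ 4.51438229 -0.07380823 14.2       ]
[ 5.36769733 -0.07306844 12.2       ]
[array([  4.2, -18.3,  26.2]), array([ 4.3, 19.9, 26.2]), array([23.8,  0.8, 26.2])]
```

>>> jog_arm(
  rows=[
    [[0.06,0.07,0.3],[0,0,0],0],
    [[0,0,0.5],[0,0,0],0],
    [[0,0,0.5],[0,0,0],0],
    [[0,0,0.4],[0,0,0],0],
    [[0,0,0],[0,0,0],0],
  ],
)

```text
clock: 10.75
position: [604.3, 60.5, 181.8]
ee_rot: [0.746, -0.666, -0.0, 0.0]
contact_force: [-0.4, -0.5, -0.0]
gripper_width: 8.8
```

```bash
python3 look.py l wrist; python3 - <<'E'
import cv2
im=cv2.imread("pics/l_wrist.png");cv2.imwrite("pics/l_w2.png",cv2.resize(im[200:290,235:325],(600,600),interpolation=cv2.INTER_CUBIC))
E
```

```text
10.75 [604.3  60.5 181.8] 8.8 [-0.4 -0.5 -0. ] [-0.01 -0.   -0.03] [ 0.366  0.368 -0.065 -0.    -1.138 -0.252]
[[ 0.114 -0.994 -0.001]
 [-0.994 -0.114 -0.   ]
 [ 0.     0.001 -1.   ]]
```

View pics/l_w2.png

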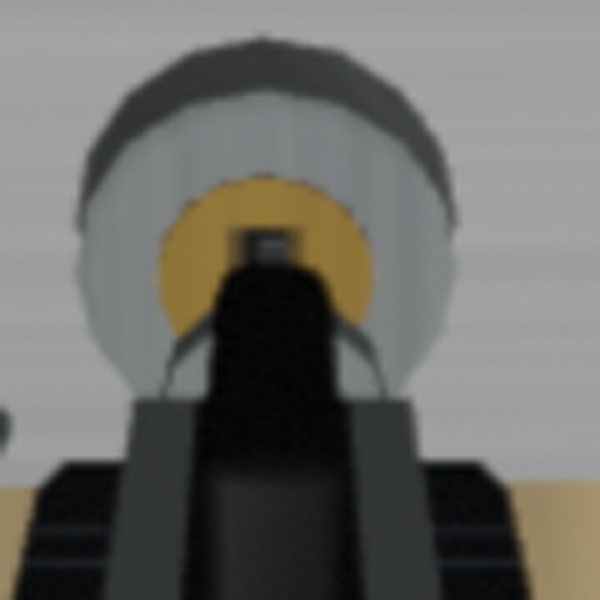

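>>> jog_arm(
  rows=[
    [[0,-0.05,0.2],[0,0,0],0],
    [[0,0,0.3],[0,0,0],0],
    [[0,0,0.3],[0,0,0],0],
    [[0,0,0],[0,0,0],0],
  ],
)

```text
clock: 11.3
position: [605.5, 60.2, 174.8]
ee_rot: [0.746, -0.666, 0.001, -0.0]
contact_force: [1.2, -1.9, 1.3]
gripper_width: 9.2
```

```bash
python3 look.py m wrist; python3 - <<'E'
import cv2
im=cv2.imread("pics/m_wrist.png");cv2.imwrite("pics/m_w2.png",cv2.resize(im[200:290,235:325],(600,600),interpolation=cv2.INTER_CUBIC))
E
```

```text
11.3 [605.5  60.2 174.8] 9.2 [ 1.2 -1.9  1.3] [-0.79 -0.31 -0.01] [ 3.650e-01  3.750e-01 -7.400e-02  1.000e-03 -1.121e+00 -2.520e-01]
[[ 0.114 -0.994  0.001]
 [-0.994 -0.114 -0.001]
 [ 0.001 -0.001 -1.   ]]
```

View pics/m_w2.png

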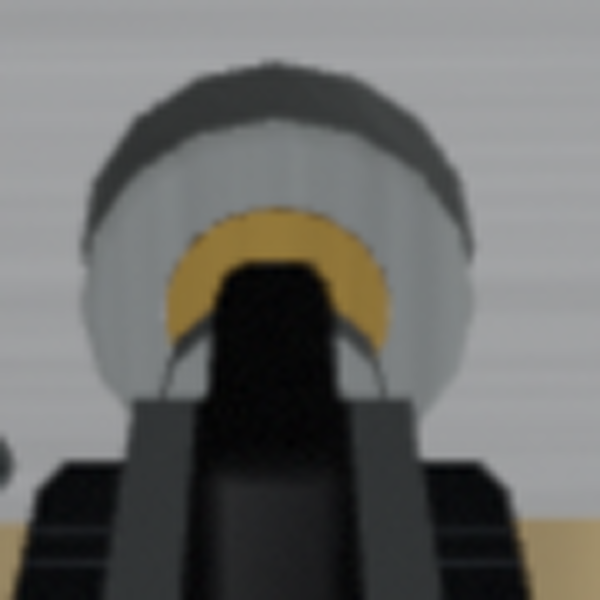

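```bash
python3 - <<'E'
from h import *
m=dict(np.load("m_wrist.npz"))
f=lambda u,v,z:onz(m,(235+u/6.6667,200+v/6.6667),z)
Rt=np.array([[.114,-.994,0],[-.994,-.114,0],[0,0,-1]])
p=np.array([605.5,60.2,174.8]);g=lambda *a:(Rt.T@(f(*a)-p)).round(1)
print("lock",g(279,122,174)-[19.5,0,0],g(84,300,174),g(473,300,174),"plug",g(278,208,174)-[11,0,0])
z=174.8+16
print("bowbottom",g(274,263,z+6)-[16,0,0],"bowtop",g(274,470,z+42)-[16,0,0])
E
```

```text
lock [3.  0.4 0.8] [  4.1 -18.6   0.8] [ 4.1 19.3  0.8] plug [2.8 0.3 0.8]
bowbottom [  2.   -0.1 -22. ] bowtop [  2.8  -0.1 -58. ]
```

>>> jog_arm(
  rows=[
    [[0.03,0.03,0.3],[0,0,0],0],
    [[0,0,0.3],[0,0,0],0],
    [[0,0,0.3],[0,0,0],0],
    [[0,0,0],[0,0,0],0],
  ],
)

```text
clock: 11.85
position: [605.7, 60.3, 166.4]
ee_rot: [0.746, -0.666, 0.001, -0.001]
contact_force: [1.7, -2.7, 2.6]
gripper_width: 8.8
```

```bash
python3 -c "
from bench import arm
s=arm.read_state();print(s['position'],s['contact_force'],s['wrist_torque'],s['gripper_width'])"
```

```text
[605.69104866  60.27102474 166.3982533 ] [ 1.67202985 -2.72114073  2.55855766] [-0.65859545 -0.47595036  0.00951197] 8.795963047420505
```

>>> jog_arm(
  rows=[
    [[0.05,-0.03,0.3],[0,0,0],0],
    [[0,0,0.3],[0,0,0],0],
    [[0,0,0.3],[0,0,0],0],
    [[0,0,0.3],[0,0,0],0],
    [[0,0,0],[0,0,0],0],
  ],
)

```text
clock: 12.48
position: [606.0, 60.2, 157.7]
ee_rot: [0.747, -0.665, 0.001, -0.001]
contact_force: [-4.9, 0.1, 17.4]
gripper_width: 8.7
```

```bash
python3 look.py n wrist,side; python3 - <<'E'
import cv2
im=cv2.imread("pics/n_wrist.png");cv2.imwrite("pics/n_w2.png",cv2.resize(im[200:290,235:325],(600,600),interpolation=cv2.INTER_CUBIC))
E
```

```text
12.475 [606.   60.2 157.7] 8.7 [-4.9  0.1 17.4] [-0.    1.54 -0.03] [ 3.65e-01  3.87e-01 -1.00e-01  1.00e-03 -1.08e+00 -2.51e-01]
[[ 0.115 -0.993  0.004]
 [-0.993 -0.115  0.   ]
 [ 0.    -0.004 -1.   ]]
```

View pics/n_w2.png

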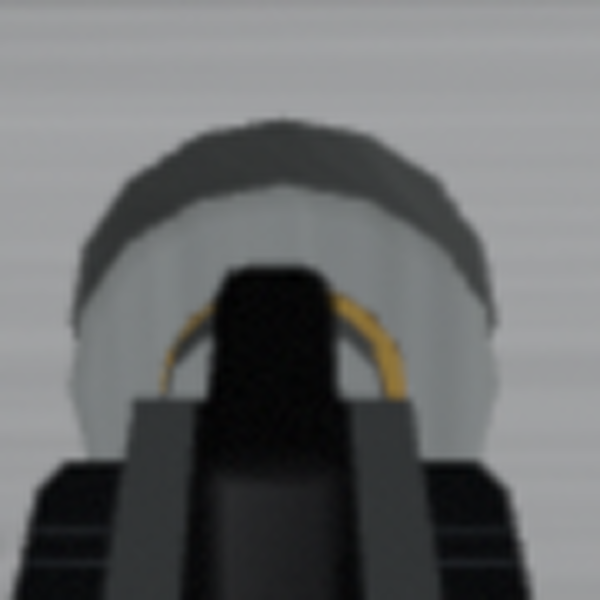

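>>> jog_arm(
  rows=[
    [[0,0.08,0.1],[0,0,2],0],
    [[0,0,0.1],[0,0,-4],0],
    [[0,0,0.1],[0,0,2],0],
    [[0,0,0],[0,0,0],0],
  ],
)

```text
clock: 13.08
position: [606.1, 60.1, 157.6]
ee_rot: [0.747, -0.665, 0.003, -0.002]
contact_force: [-7.6, 0.3, 26.4]
gripper_width: 9.0
```

```bash
python3 look.py o wrist,side; python3 - <<'E'
import cv2,numpy as np
im=cv2.imread("pics/o_wrist.png");s=cv2.imread("pics/o_side.png")
cv2.imwrite("pics/o_w2.png",np.hstack([cv2.resize(im[200:290,235:325],(400,400),interpolation=cv2.INTER_CUBIC),cv2.resize(s[145:205,265:325],(400,400),interpolation=cv2.INTER_CUBIC)]))
E
```

```text
13.075 [606.1  60.1 157.6] 9.0 [-7.6  0.3 26.4] [0.21 2.48 0.03] [ 0.366  0.386 -0.103  0.003 -1.075 -0.251]
[[ 0.116 -0.993  0.007]
 [-0.993 -0.116  0.   ]
 [ 0.001 -0.007 -1.   ]]
```

View pics/o_w2.png

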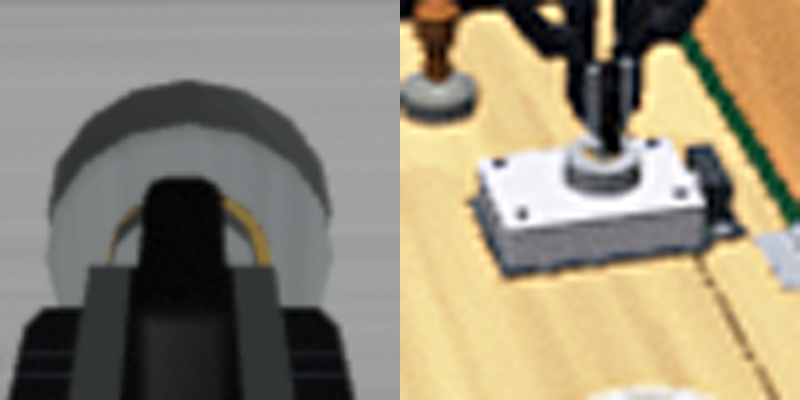

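>>> jog_arm(
  rows=[
    [[0,0.05,-0.3],[0,0,0],0],
    [[0,0,-0.2],[0,0,0],0],
    [[0,0,0],[0,0,0],0],
  ],
)

```text
clock: 13.55
position: [605.7, 60.2, 157.8]
ee_rot: [0.746, -0.665, 0.002, -0.002]
contact_force: [1.2, -0.4, 8.9]
gripper_width: 9.1
```

```bash
python3 look.py p wrist; python3 - <<'E'
import cv2,numpy as np
im=cv2.imread("pics/p_wrist.png")
cv2.imwrite("pics/p_w2.png",cv2.resize(im[200:290,235:325],(600,600),interpolation=cv2.INTER_CUBIC))
E
```

```text
13.55 [605.7  60.2 157.8] 9.1 [ 1.2 -0.4  8.9] [-0.18 -0.12  0.  ] [ 3.650e-01  3.860e-01 -1.010e-01  1.000e-03 -1.078e+00 -2.510e-01]
[[ 0.114 -0.993  0.005]
 [-0.993 -0.114  0.001]
 [-0.    -0.005 -1.   ]]
```

View pics/p_w2.png

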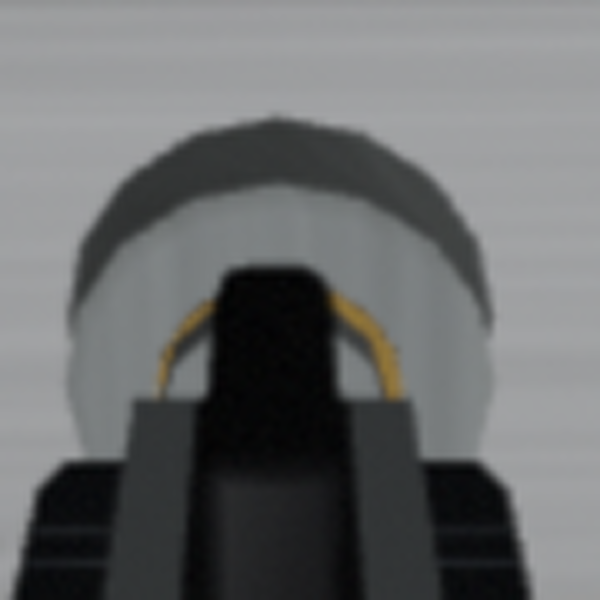

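>>> jog_arm(
  rows=[
    [[0.01,-0.04,0],[0,0,9],0],
    [[0.01,-0.04,0],[0,0,9],0],
    [[0.01,-0.04,0],[0,0,9],0],
    [[0.01,-0.04,0],[0,0,9],0],
    [[0,0,0],[0,0,0],0],
  ],
)

```text
clock: 14.22
position: [606.6, 59.8, 157.9]
ee_rot: [-0.504, 0.864, -0.001, 0.002]
contact_force: [-1.4, -0.4, 9.9]
gripper_width: 8.7
```

```bash
python3 look.py q wrist
```

```text
14.225 [606.6  59.8 157.9] 8.7 [-1.4 -0.4  9.9] [0.05 0.42 0.04] [ 3.640e-01  3.880e-01 -9.800e-02  1.000e-03 -1.081e+00 -8.780e-01]
[[-0.492 -0.871  0.004]
 [-0.871  0.492  0.001]
 [-0.003 -0.003 -1.   ]]
```

View pics/q_wrist.png

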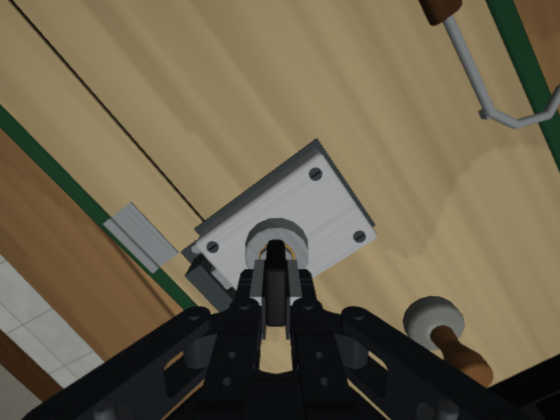

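>>> jog_arm(
  rows=[
    [[0.01,-0.04,0],[0,0,9],0],
    [[0.01,-0.04,0],[0,0,9],0],
    [[0.01,-0.04,0],[0,0,9],0],
    [[0.01,-0.04,0],[0,0,9],0],
    [[0.01,-0.04,0],[0,0,9],0],
    [[0,0,0],[0,0,0],0],
  ],
)

```text
clock: 15.02
position: [607.1, 58.7, 157.8]
ee_rot: [-0.135, 0.991, 0.001, 0.002]
contact_force: [-2.5, 2.4, 11.0]
gripper_width: 9.0
```

```bash
python3 look.py r wrist
```

```text
15.025 [607.1  58.7 157.8] 9.0 [-2.5  2.4 11. ] [0.7  0.88 0.11] [ 3.610e-01  3.890e-01 -9.600e-02 -1.000e-03 -1.082e+00 -1.660e+00]
[[-0.963 -0.268  0.003]
 [-0.268  0.963  0.002]
 [-0.004  0.001 -1.   ]]
```

View pics/r_wrist.png

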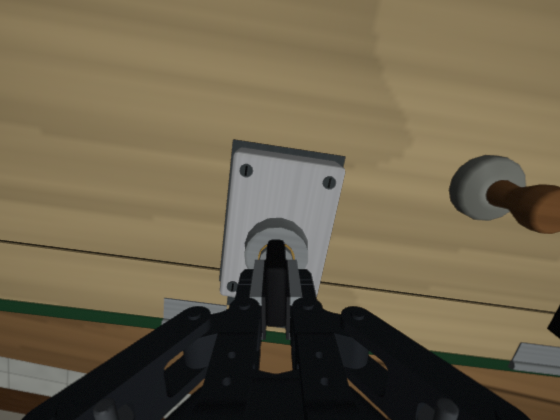

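View pics/r.png

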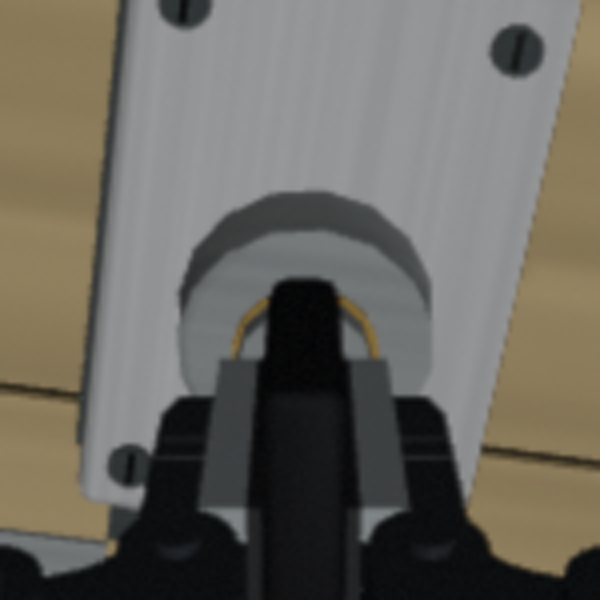

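>>> jog_arm(
  rows=[
    [[0.05,0.03,0],[0,0,8],0],
    [[0.01,0.03,0],[0,0,6],0],
    [[0,0,0],[0,0,0],0],
    [[0,0,0],[0,0,0],0],
  ],
)

```text
clock: 15.58
position: [607.1, 58.3, 157.8]
ee_rot: [-0.014, 1.0, 0.0, 0.002]
contact_force: [-0.7, 0.2, 10.2]
gripper_width: 8.9
```

```bash
python3 look.py s wrist,side,top; python3 - <<'E'
import cv2,numpy as np
s=cv2.imread("pics/s_side.png");t=cv2.imread("pics/s_top.png")
f=lambda im,x,y,w:cv2.resize(im[y:y+w,x:x+w],(400,400),interpolation=cv2.INTER_CUBIC)
cv2.imwrite("pics/s2.png",np.hstack([f(s,275,145,60),f(t,200,140,60)]))
E
```

```text
15.575 [607.1  58.3 157.8] 8.9 [-0.7  0.2 10.2] [-0.07  0.25  0.14] [ 3.610e-01  3.890e-01 -9.800e-02  1.000e-03 -1.080e+00 -1.905e+00]
[[-1.    -0.028  0.004]
 [-0.028  1.     0.001]
 [-0.004  0.001 -1.   ]]
```

View pics/s2.png

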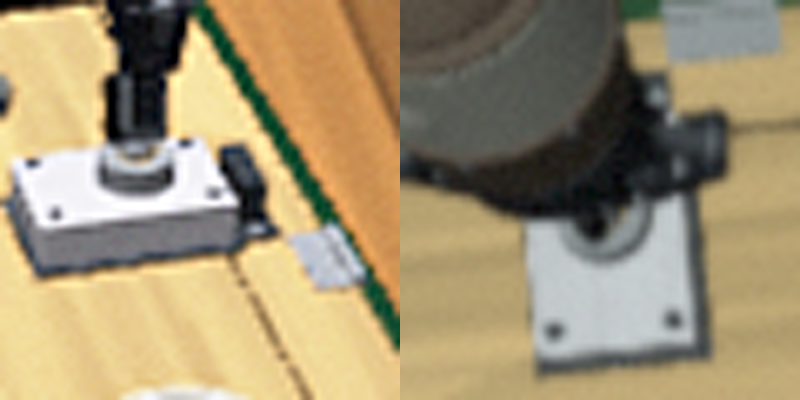

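View pics/s.png

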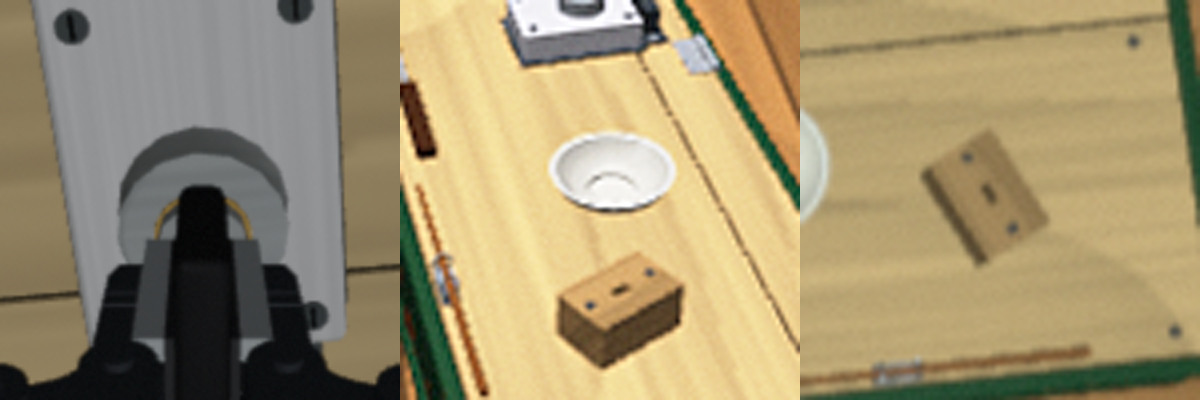

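>>> jog_arm(
  rows=[
    [[0,-0.02,0],[0,0,4],0],
    [[0,0,0],[0,0,0],0],
    [[0,0,0],[0,0,0],0],
    [[0,0,0],[0,0,0],0],
  ],
)

```text
clock: 16.23
position: [607.1, 58.2, 157.9]
ee_rot: [0.021, 1.0, 0.0, 0.002]
contact_force: [-1.3, -0.1, 9.5]
gripper_width: 9.1
```

```bash
python3 look.py t wrist
```

```text
16.225 [607.1  58.2 157.9] 9.1 [-1.3 -0.1  9.5] [-0.06  0.22  0.11] [ 3.610e-01  3.890e-01 -9.800e-02  1.000e-03 -1.080e+00 -1.974e+00]
[[-0.999  0.042  0.004]
 [ 0.042  0.999  0.001]
 [-0.004  0.001 -1.   ]]
```

View pics/t.png

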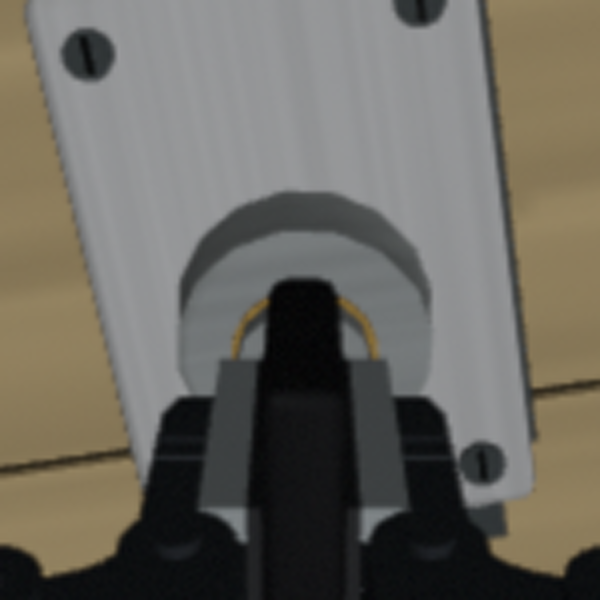

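```bash
python3 -c "
from bench import arm
print(arm.job_done());s=arm.read_state();print(s['clock'],s['position'],s['contact_force'],s['gripper_width'])"
```

```text
the job is handed in; nothing more can be done
None
the job is handed in; nothing more can be done
```

I took the black key out of the block, pushed it home in the lock, and turned it clockwise. I handed in at 16.2 s with the gripper still holding it turned.

**Last checks:**
- **Seat:** The tool height stayed within 0.2 mm while the push rose from 17 to 26 N before the turn. I took that as the collar resting on the plug. The push at the end was 9.5 N, and the tool was upright within about 0.005 rad.
- **Centring:** The collar looked centred on the plug in the wrist picture.
- **Turn:** The gripper turned about 99°. With at most 0.2 rad of play, the plug should be at about 87° or more, against the 72° needed. The spring was pushing back with about 0.11 N m.
- **Grip:** The finger opening was 9 mm on the 10 mm bow.

**What failed or disagreed:**
- **Missed first grasp:** The real fingertips sit about 30 mm behind the reported TCP, so the first grasp closed on top of the bow. This pressed with about 6 N and moved nothing. I corrected for it in the second grasp.
- **Inferred, not seen:** I could not read the plug angle or see the bolt under the gripper. Both are worked out from the gripper's turn and the measured torque.
- **Other things on the lid:** I did not re-measure them. They looked undisturbed where pictures showed them, and nothing showed that the arm had touched them.

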